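# Vent a cooled bench steriliser and slacken its clamp wheel by one turn

## Task

The small steam steriliser on the lab bench has cooled: first open its vent by pushing the blue lever round until it lies along the vent pipe, then push the red hand wheel by its upright black handle anticlockwise (seen from above) through exactly one full turn and no further, so that the handle comes back to where it began and the seal is eased. Do both gently with the fingertips or the outside of the fingers, without gripping or forcing the lever, the wheel or its handle, and leave everything else on the bench standing where it is. Leave the vent open and the wheel at rest, and take the hand away.

Things in the scene. Friction and masses are not known exactly. Their poses are not given: they have to be found in the camera images.
- steriliser: Round steel steam steriliser on a cream base, 248 mm across (294 over its side grips), fixed; with its vent lever. Origin: centre of its underside, on the wheel's axis; z up. Lid top 188 mm up; steel clamp bar (270 x 30 mm) across the lid along x, top 212 mm up. The vent pipe (15 mm thick, centreline 202 mm up) leaves along -y to 220 mm out, then turns down over a beaker. Gauge and safety valve on the lid, below 225 mm.
- clamp_nut: The fixed clamp nut on the bar, with the screw, red hand wheel and black handle it carries. Origin on the vertical wheel axis, 212 mm above the bench; its x axis points to where the handle stood at the start (any side but the vent side). Wheel 147 mm across, rim 15 mm thick, rim top 256 mm above the bench at the start, three spokes; the hub's steel nub tops out at 262 mm.
- wheel (a joint): Turn of the red hand wheel about its vertical axis, rad: 0 at the start (clamped tight), growing anticlockwise seen from above (slackening); 6.283 is one full turn, 12.6 its end. It does not turn clockwise from 0. A stiff screw: takes about 4 to 5 N at the handle, stays where it is left, and rises 4 mm per turn.
- handle_mid (a point): Centre of the upright black handle, a freely revolving round grip 24 mm thick, 56 mm tall, standing on the wheel's rim at the end of a spoke, 66 mm from the wheel's axis. At the start it reaches from 259 to 315 mm above the bench (this point: 287 mm). Moves with the wheel; its axes spin with the grip and mean nothing.
- vent_lever (a joint): Angle of the vent lever about its vertical pivot, rad: 0 shut (across the pipe, pointing along the steriliser's -x), 1.571 fully open at a hard stop (along the pipe, pointing outward along the steriliser's -y). Grows anticlockwise seen from above; stays where it is left; about 2.5 N near its end moves it. Starts at 0 to 0.12.
- lever_pivot (a point): Point on the vent lever's vertical pivot axis, 235 mm above the bench, 180 mm from the wheel's axis; does not move.
- lever_grip (a point): Point in the middle of the lever's blue sleeve, 55 mm from the pivot, 235 mm above the bench. The sleeve is a level round bar 18 mm thick with round ends, from 17 to 81 mm from the pivot. Moves with the lever.
- beaker: Glass beaker, 60 mm across, 75 mm tall, standing under the vent outlet (loose). Origin: centre of its underside.
- amber_bottle: Amber glass bottle with red cap, 60 mm across, 135 mm tall, beside the steriliser (loose). Origin: centre of its underside.
- blue_vial: Small clear vial with a blue cap, 28 mm across, 58 mm tall, in front of the steriliser (loose). Origin: centre of its underside.
- kit_box_a: Yellow reagent-kit box, 85 x 125 x 60 mm (loose). Origin: centre of its underside.
- kit_box_b: Yellow reagent-kit box with a blue label, 75 x 105 x 75 mm (loose). Origin: centre of its underside.
- tube_rack: White rack of capped sample tubes, 85 x 200 x 94 mm (loose). Origin: centre of its underside.
- instrument_tray: Open steel instrument tray, 110 x 180 x 32 mm (loose). Origin: centre of its underside.
- yellow_pot: White plastic pot with a yellow lid, 52 mm across, 55 mm tall (loose). Origin: centre of its underside.

How it is judged:
On the way, in this order (a step that is already met when the one before it is completed fails the run):
1. the vent is opened while the clamp wheel has not been turned (value of joint vent_lever above 1.35 rad and value of joint wheel below 0.2 rad), for 0.1 s.
2. the wheel goes through half a turn, the vent being open (value of joint wheel above 3.14159 rad and value of joint vent_lever above 1.3 rad), for 0.1 s.
At the end, for the whole second after the job is handed in: The wheel has been turned one full turn anticlockwise from where it began, to within 0.25 rad (14 degrees), and is at rest; the vent lever is within 0.22 rad (about 13 degrees) of its open stop; no loose thing has moved 30 mm or leans by 0.35 rad (value of joint wheel between 6.033 and 6.533 rad and velocity of joint wheel between -0.05 and 0.05 rad/s and value of joint vent_lever above 1.35 rad and distance of each of beaker, amber_bottle, blue_vial, kit_box_a, kit_box_b, tube_rack, instrument_tray, yellow_pot from where it was at the start of the episode below 0.03 m and angle between each of beaker, amber_bottle, blue_vial, kit_box_a, kit_box_b, tube_rack, instrument_tray, yellow_pot's own z axis and vertical below 0.35 rad); the robot touches nothing.
It fails at once if the clamp is slackened before the vent is open (value of joint wheel above 0.3 rad and value of joint vent_lever below 1.2 rad).
It fails at once if the wheel is turned further than one turn (by over 0.3 rad) (value of joint wheel above 6.583 rad).
It fails at once if the wheel or its handle is gripped or forced (over 35 N from the fingers) (contact force between the fingers and clamp_nut above 35 N).
It fails at once if the vent lever or the steriliser is gripped or forced (over 35 N from the fingers) (contact force between the fingers and steriliser above 35 N).
It fails at once if a loose thing on the bench is shifted 30 mm or more, lifted or tipped (not (distance of each of beaker, amber_bottle, blue_vial, kit_box_a, kit_box_b, tube_rack, instrument_tray, yellow_pot from where it was at the start of the episode below 0.03 m and angle between each of beaker, amber_bottle, blue_vial, kit_box_a, kit_box_b, tube_rack, instrument_tray, yellow_pot's own z axis and vertical below 0.35 rad)).
It also fails if it takes over 67 s, if anything falls off the work surface, if the arm or the gripper's body presses on something with over 40 N, if the wrist force passes 120 N, or if a joint passes its speed limit or range.

## Robot

A 7-joint arm with a two-finger parallel gripper is mounted at the origin on the work surface. World frame = base frame: x ahead of the robot, y to its left, z up, the work surface at z = 0. Lengths are in m, angles in rad, forces in N, time in s.
With the tool pointing down it reaches from about 0.35 to 0.9 m from the base axis. Payload 8.1 kg.
Tool frame: the origin (TCP) lies midway between the tips of the shut fingers; the grasp point (between the pads) lies arm.tcp_to_grasp behind it (arm.tcp_to_grasp is the distance from the TCP to the grasp point, in m); z points along the fingers, y is the line along which they close (so a half turn about z gives the same grasp; the last joint's range is limited). The gripper opens to 92 mm and grips with 3 to 60 N. Pads are 19 mm wide; open, the fingers measure 130 mm over their backs; the gripper's body (75 mm by 190 mm) begins 47 mm behind the grasp point.
Start: joints at [1.071, 0.434, 0.025, 1.573, -0.012, 1.134, -0.075], TCP at [0.242, -0.576, 0.227] pointing down, gripper open.
Joint ranges: [-2.62, 2.62], [-0.44, 2.09], [-1.27, 1.32], [0.08, 2.57], [-1.32, 4.46], [0.12, 2], [-2.74, 2.74]. Speed limits (rad/s): [2.22, 2.22, 3.01, 3.01, 3.14, 3.14, 3.14].

## Interface

Orientations are given as a rotation vector (axis times angle).
In Python, from cell import observe, get_image, arm gives the robot as it stands. The module is installed in compiled form; this text tells all that it offers.
- The arm moves only by the tool drive_tool, never from a script. Its argument "steps" is a list of rows, each a list of 5 numbers: the closure, from 0 (fully open) to 1 (shut), then the shift along the world's x, y, z in mm, then the turn about the world's z in rad. In form: [[hand, x, y, z, roll], ...]. A call has 1 to 20 rows; each row shifts and turns the commanded pose from where the row before left it; what a row does not reach is not made up. A row lasts 1/12 s, in which the tool goes at most 41.7 mm and 7.16 degrees, less where a joint would pass 70% of its speed; a pose out of reach is approached as far as the arm can. A call with a gripper value outside its range is refused whole. The fingers move at their own pace and stop on an object; "grip_force" is the grip in N (left out, the last holds). Time passes only in rows, so rows that do not move let the fingers close. It gives the time, the measured TCP pose, the force, the opening and the grip force at its end, in the units of the state.
- observe(): the state, without advancing time (a new reading comes with each control period).
- get_image(name): name is "scene" or "top"; returns a dict with "image" (480x640x3 uint8, red, green, blue), "vfov" (degrees; the focal length in pixels is half the picture's height over the tangent of half this angle, whatever the lens; pixels are square), "cx", "cy" (the principal point, pixels), "xyz" and "attitude" of the camera in the world. Camera axes: x right, y down, z forward; pixel columns grow to the right and rows downward; lengths in m; the calibration is good to about 2 mm. A picture is of the moment at which its call begins. There is no depth.
- arm.sign_off(): hands the job in; it is judged then, once.
The state is a dict: "clock": time; "joints": joint angles; "dq": joint speeds; "joint_efforts": joint torques, N m; "position": TCP position; "ee_rot": TCP orientation; "force": force on the tool from outside, world axes, zero at the start; "ft_torque": the same for the moment, N m; "width": opening from 0.0 (shut) to 1.0 (fully open); "gripper_force": force on a finger pad.
Only numpy, scipy, OpenCV 4.12 (cv2) and the standard library are available. Lean on these libraries where they do the work, as an engineer would, in place of code of your own. Each camera call takes 0.05 s, during which the arm holds its last target. There are 200 camera calls.

## Working session

There is one attempt and no reset: what is moved stays moved. The work goes in short steps, Python scripts to look and compute and a tool call to move; the robot and the scene stay as the last step left them, time stands still between calls to the robot, and variables do not carry over. Pictures are saved under pics/ and viewed, at most 10 in all, crops included, and the job is handed in when it is done.

Besides the shell and the picture viewer there is one more tool, called after "Emit:" by a JSON object that holds its "name" and its "arguments". drive_tool: Moves the arm, as the interface text tells. Its arguments: {"type":"object","properties":{"steps":{"type":"array"},"grip_force":{"type":"number"}},"required":["steps"]}

```bash
mkdir -p pics
cat > h.py <<'E'
import numpy as np, cv2
from cell import observe, get_image, arm
from scipy.spatial.transform import Rotation as R
def cam(name,save=None):
    d=get_image(name)
    if save: cv2.imwrite('pics/'+save,cv2.cvtColor(d['image'],cv2.COLOR_RGB2BGR))
    return d
def rot(d):
    a=np.array(d['attitude'],float)
    return a if a.shape==(3,3) else (R.from_rotvec(a).as_matrix() if a.size==3 else R.from_quat(a).as_matrix())
def ray(d,u,v):
    f=240/np.tan(np.radians(d['vfov'])/2)
    return rot(d)@np.array([(u-d['cx'])/f,(v-d['cy'])/f,1.])
def onz(d,u,v,z):
    r=ray(d,u,v);c=np.array(d['xyz']);return c+r*(z-c[2])/r[2]
def proj(d,p):
    f=240/np.tan(np.radians(d['vfov'])/2)
    q=rot(d).T@(np.array(p)-np.array(d['xyz']));return np.array([d['cx']+f*q[0]/q[2],d['cy']+f*q[1]/q[2]])
E
python3 - <<'E'
from h import *
for n in('scene','top'):
    d=cam(n,n+'0.png');print(n,{k:v for k,v in d.items() if k!='image'})
print(observe());print(arm.tcp_to_grasp)
E
```

```text
scene {'vfov': 52.76178382469951, 'cx': 318.3842125936824, 'cy': 231.05982178559455, 'xyz': array([1.26179795, 0.60685789, 0.94991256]), 'attitude': array([-1.10223585, -2.25736435,  1.12072865])}
top {'vfov': 42.84512091472683, 'cx': 312.7803995211019, 'cy': 236.73469915835568, 'xyz': array([ 0.14849311, -0.02671203,  1.67463508]), 'attitude': array([-2.11003739,  2.08714839, -0.23061288])}
{'clock': 0.1, 'joints': array([ 1.07139555,  0.43516027,  0.024963  ,  1.57399671, -0.01155971,
        1.13403077, -0.07510318]), 'dq': array([-2.53858447e-04, -2.58881747e-03,  1.97525904e-04, -5.98505955e-04,
        9.39314210e-05,  1.72390328e-03, -8.56990910e-04]), 'joint_efforts': array([ 3.74491952e-03, -6.69128180e+01,  9.88335349e-01, -3.15148079e+01,
       -6.05315831e-02,  3.74804589e-02, -8.75820035e-06]), 'position': array([ 0.24130714, -0.57603239,  0.22602266]), 'ee_rot': array([-3.07862428e+00, -6.18869362e-01,  6.98057783e-04]), 'force': array([-0.0908504 ,  0.39037642,  0.50904083]), 'ft_torque': array([ 0.05042161,  0.04084197, -0.00591024]), 'gripper_force': 0.0, 'width': 0.9998371443095091}
0.0188
```

View pics/scene0.png

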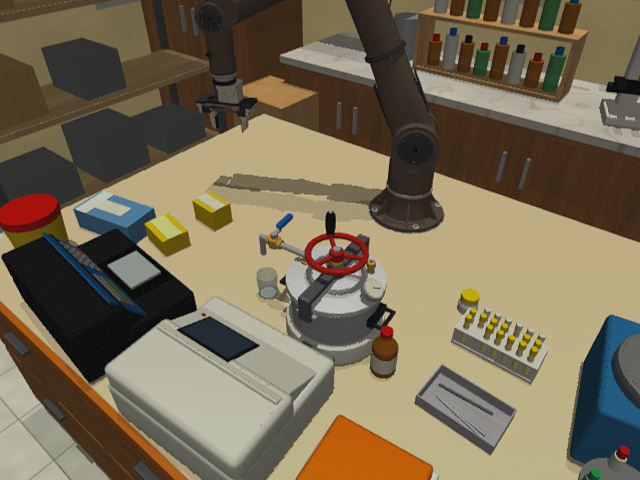

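View pics/top0.png

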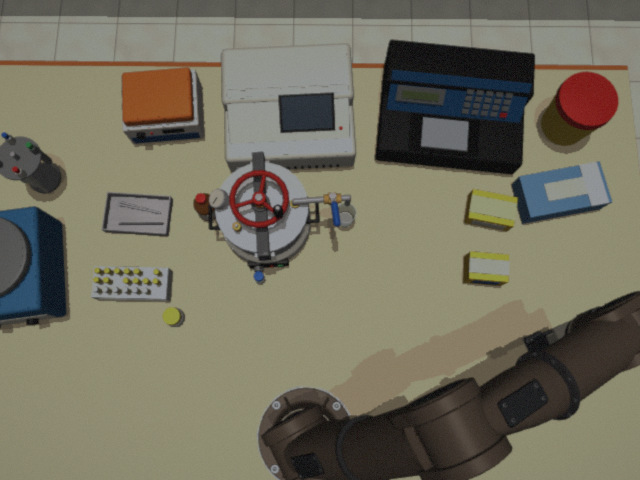

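The scene view shows the steriliser mid-bench, with the handle at about (331,220) and the lever at (284,221). In the top view the wheel centre is near (259,198), the handle near (278,211), and the lever runs from its pivot at about (333,198) down to (337,222). The vent pipe points right (-y).

Run:
```python
from h import *
d=cam('top');im=d['image'];hsv=cv2.cvtColor(im,cv2.COLOR_RGB2HSV)
H,S,V=[hsv[...,i].astype(int) for i in range(3)]
def win(m,x0,x1,y0,y1):
    o=np.zeros_like(m,np.uint8);o[y0:y1,x0:x1]=m[y0:y1,x0:x1];return o
red=win(((H<8)|(H>172))&(S>150)&(V>60),222,300,160,240)
c=max(cv2.findContours(red,0,2)[0],key=cv2.contourArea);h=cv2.convexHull(c)
P=np.array([onz(d,*p,0.250) for p in h[:,0,:].astype(float)])
A=np.c_[2*P[:,:2],np.ones(len(P))];s=np.linalg.lstsq(A,(P[:,:2]**2).sum(1),rcond=None)[0]
print('wheel c',s[:2],'r',np.sqrt(s[2]+s[0]**2+s[1]**2))
blue=win((H>100)&(H<130)&(S>120)&(V>50),315,355,185,240)
ys,xs=np.nonzero(blue);P=np.array([onz(d,x,y,0.24) for x,y in zip(xs,ys)])
m=P[:,:2].mean(0);u,sv,vt=np.linalg.svd(P[:,:2]-m);t=(P[:,:2]-m)@vt[0];print('lever mid',m,'dir',vt[0],t.min(),t.max(),len(P))
blk=win(V<45,266,292,200,225)
n,l,st,ce=cv2.connectedComponentsWithStats(blk)
for i in range(1,n): print('blk',st[i],ce[i],onz(d,*ce[i],0.30))
e=cam('scene');im2=e['image']
b=np.hstack([cv2.resize(im[150:270,190:370],(540,360),interpolation=2)]);b2=cv2.resize(im2[190:330,230:410],(463,360),interpolation=2)
cv2.imwrite('pics/c1.png',cv2.resize(np.hstack([b,b2]),(800,287))[:,:,::-1])
h2=cv2.cvtColor(im2,cv2.COLOR_RGB2HSV);H,S,V=[h2[...,i].astype(int) for i in range(3)]
b=win((H>100)&(H<130)&(S>120)&(V>50),260,300,205,240);ys,xs=np.nonzero(b);P=np.array([onz(e,x,y,0.235) for x,y in zip(xs,ys)])
m=P[:,:2].mean(0);u,sv,vt=np.linalg.svd(P[:,:2]-m);t=(P[:,:2]-m)@vt[0];print('scene lever mid',m,'dir',vt[0],t.min(),t.max())
red=win(((H<8)|(H>172))&(S>150)&(V>60),295,375,225,290);c=max(cv2.findContours(red,0,2)[0],key=cv2.contourArea);h=cv2.convexHull(c)
P=np.array([onz(e,*p,0.250) for p in h[:,0,:].astype(float)])
A=np.c_[2*P[:,:2],np.ones(len(P))];s=np.linalg.lstsq(A,(P[:,:2]**2).sum(1),rcond=None)[0]
print('scene wheel c',s[:2],'r',np.sqrt(s[2]+s[0]**2+s[1]**2))
blk=win(V<45,322,340,205,240)
n,l,st,ce=cv2.connectedComponentsWithStats(blk)
for i in range(1,n): print('blk',st[i],ce[i],onz(e,*ce[i],0.287))
```

```text
wheel c [0.57079876 0.1179288 ] r 0.0706806905907723
lever mid [ 0.53603855 -0.06842885] dir [-0.9909811  -0.13400174] -0.030191450734452462 0.028609934066445086 139
blk [274 207   9  12  70] [278.34285714 212.9       ] [0.52064883 0.0658796  0.3       ]
blk [266 209   1   2   2] [266.  209.5] [0.5285657 0.0948572 0.3      ]
scene lever mid [ 0.54069624 -0.0669512 ] dir [0.98305586 0.18330622] -0.03382445009796257 0.03152687679173369
scene wheel c [0.57494725 0.12015539] r 0.07360755570820339
blk [326 212   9  22 176] [329.92613636 222.78409091] [0.53371997 0.07075056 0.287     ]
```

View pics/c1.png

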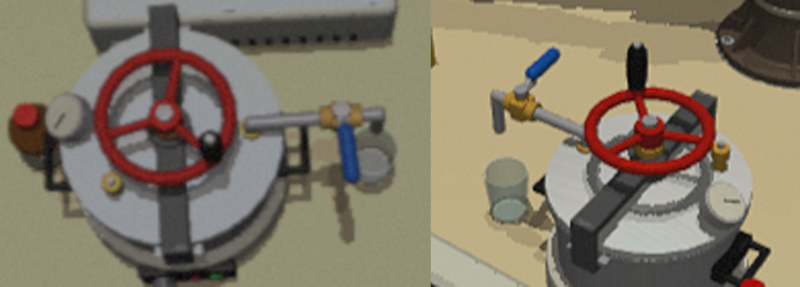

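The two views agree:

| Item | Estimate | Check |
|---|---|---|
| Wheel axis | (0.573, 0.119) | |
| Handle | (0.525, 0.071) | r = 68 mm, should be 66 |
| Lever pivot | (0.587, -0.060) | 180 mm from the axis, as given |
| Steriliser yaw | about 4.5° | |
| Lever | about 0.08 rad | within 0 to 0.12 |

I'll shut the fingers, lift, and travel to the +y side of the lever.

Emit:
{"name": "drive_tool", "arguments": {"steps": [[1,0,0,40,0],[1,0,0,40,0],[1,0,0,40,0],[1,14,27,20,0.068],[1,14,27,0,0.068],[1,14,27,0,0.068],[1,14,27,0,0.068],[1,14,27,0,0.068],[1,14,27,0,0.068],[1,14,27,0,0.068],[1,14,27,0,0.068],[1,14,27,0,0.068],[1,14,27,0,0.068],[1,14,27,0,0.068],[1,14,27,0,0.068],[1,14,27,0,0.068],[1,14,27,0,0.068],[1,14,27,0,0.068],[1,14,27,0,0.068],[1,14,27,0,0.068]]}}

```text
clock: 1.87
position: [0.4798, -0.1161, 0.3668]
ee_rot: [2.238, 2.205, -0.0]
force: [-0.1, 0.1, 0.2]
width: 0.007
gripper_force: 0.0
```

Emit:
{"name": "drive_tool", "arguments": {"steps": [[1,14,27,0,0.068],[1,14,27,0,0.068],[1,14,27,0,0.068],[1,0,0,0,0],[1,0,0,0,0]]}}

```text
clock: 2.28
position: [0.5218, -0.0346, 0.3664]
ee_rot: [-2.001, -2.421, -0.0]
force: [0.0, -0.7, 0.5]
width: 0.006
gripper_force: 0.0
```

```bash
cat >> h.py <<'E'
def st():
    o=observe();th=np.degrees(np.arctan2(*R.from_rotvec(o['ee_rot']).as_matrix()[[1,0],0]))
    print('t',round(o['clock'],2),'p',np.round(o['position']*1000,1),'theta',round(th,1),'F',np.round(o['force'],1),'w',round(o['width'],3),'q',np.round(o['joints'],2));return o,th
E
python3 -c "
from h import *
st();d=cam('scene');print(proj(d,observe()['position']))"
```

```text
t 2.28 p [521.8 -34.6 366.4] theta 100.9 F [ 0.  -0.7  0.5] w 0.006 q [ 0.39  0.23 -0.53  1.55  0.12  1.39  0.04]
[296.92986165 176.36229588]
```

Emit:
{"name": "drive_tool", "arguments": {"steps": [[1,0,0,-30,0],[1,0,0,-40,0],[1,0,0,-40,0],[1,0,0,-25,0],[1,0,0,-9,0],[1,0,0,0,0]]}}

```text
clock: 2.83
position: [0.5199, -0.038, 0.221]
ee_rot: [-2.007, -2.414, 0.005]
force: [-0.2, -0.1, -0.1]
width: 0.006
gripper_force: 0.0
```

```bash
python3 -c "
from h import *
st();d=cam('scene');t=cam('top');a=cv2.resize(d['image'][160:300,220:400],(514,400),interpolation=2);b=cv2.resize(t['image'][160:260,300:370],(280,400),interpolation=2)
cv2.imwrite('pics/c2.png',np.hstack([a,b])[:,:,::-1])"
```

```text
t 2.83 p [519.9 -38.  221. ] theta 100.5 F [-0.2 -0.1 -0.1] w 0.006 q [ 0.37  0.33 -0.52  1.8   0.18  1.07 -0.02]
```

View pics/c2.png

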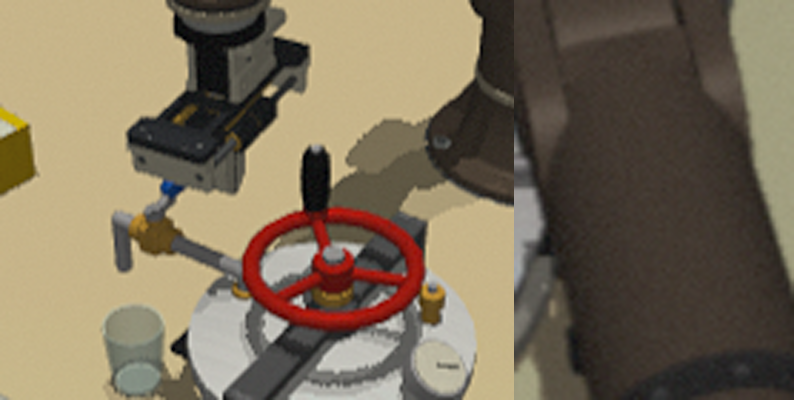

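```bash
cat > lev.py <<'E'
from h import *
o,th=st();p=o['position'][:2]*1000;piv=np.array([587,-60.])
rows=[]
for a in np.r_[np.linspace(189,268,19)]:
    ar=np.radians(a);u=np.array([np.cos(ar),np.sin(ar)]);n=np.array([-u[1],u[0]])
    q=piv+60*u-n*19.;t=99+(a-189)*0.9
    rows.append([1,*(round(float(x),1) for x in q-p),0,round(np.radians(t-th),3)]);p=p+np.round(q-p,1);th=t
print(rows,p)
E
python3 lev.py
```

```text
t 2.93 p [522.2 -37.1 224.1] theta 100.6 F [0.6 0.3 0.9] w 0.004 q [ 0.37  0.32 -0.52  1.79  0.18  1.07 -0.02]
[[1, 2.6, -13.6, 0, np.float64(-0.028)], [1, -0.6, -4.7, 0, np.float64(0.069)], [1, -0.1, -4.9, 0, np.float64(0.069)], [1, 0.2, -4.8, 0, np.float64(0.069)], [1, 0.5, -4.8, 0, np.float64(0.069)], [1, 1.0, -4.7, 0, np.float64(0.069)], [1, 1.3, -4.6, 0, np.float64(0.069)], [1, 1.6, -4.6, 0, np.float64(0.069)], [1, 2.0, -4.4, 0, np.float64(0.069)], [1, 2.3, -4.2, 0, np.float64(0.069)], [1, 2.6, -4.0, 0, np.float64(0.069)], [1, 3.0, -3.8, 0, np.float64(0.069)], [1, 3.2, -3.6, 0, np.float64(0.069)], [1, 3.5, -3.4, 0, np.float64(0.069)], [1, 3.7, -3.0, 0, np.float64(0.069)], [1, 4.0, -2.8, 0, np.float64(0.069)], [1, 4.1, -2.4, 0, np.float64(0.069)], [1, 4.3, -2.2, 0, np.float64(0.069)], [1, 4.5, -1.7, 0, np.float64(0.069)]] [ 565.90460212 -119.26159419]
```

Emit:
{"name": "drive_tool", "arguments": {"steps": [[1,2.6,-6.6,0,-0.028],[1,0,-7,0,0],[1,-0.6,-4.7,0,0.069],[1,-0.1,-4.9,0,0.069],[1,0.2,-4.8,0,0.069],[1,0.5,-4.8,0,0.069],[1,1.0,-4.7,0,0.069],[1,1.3,-4.6,0,0.069],[1,1.6,-4.6,0,0.069],[1,2.0,-4.4,0,0.069]]}}

```text
clock: 3.77
position: [0.5308, -0.0878, 0.2242]
ee_rot: [1.306, 2.855, 0.002]
force: [-1.1, 2.8, 1.1]
width: 0.005
gripper_force: 1.5
```

Emit:
{"name": "drive_tool", "arguments": {"steps": [[1,2.3,-4.2,0,0.069],[1,2.6,-4.0,0,0.069],[1,3.0,-3.8,0,0.069],[1,3.2,-3.6,0,0.069],[1,3.5,-3.4,0,0.069],[1,3.7,-3.0,0,0.069],[1,4.0,-2.8,0,0.069],[1,4.1,-2.4,0,0.069]]}}

```text
clock: 4.43
position: [0.5567, -0.1155, 0.224]
ee_rot: [0.479, 3.104, -0.0]
force: [-2.8, 2.7, 2.0]
width: 0.007
gripper_force: 1.6
```

```bash
python3 -c "
from h import *
st()"
```

```text
t 4.43 p [ 556.7 -115.5  224. ] theta 162.4 F [-2.8  2.7  2. ] w 0.007 q [ 0.62  0.44 -0.71  1.67  0.31  1.14  1.09]
```

Emit:
{"name": "drive_tool", "arguments": {"steps": [[1,4.3,-2.2,0,0.069],[1,4.5,-1.7,0,0.069],[1,2,0,0,0.05],[1,0,0,0,0]]}}

```text
clock: 4.77
position: [0.5676, -0.1202, 0.2237]
ee_rot: [0.189, 3.135, -0.001]
force: [-1.3, -1.2, 1.0]
width: 0.005
gripper_force: 1.0
```

Emit:
{"name": "drive_tool", "arguments": {"steps": [[1,1.5,0,0,0.03],[1,1,0,0,0]]}}

```text
clock: 4.93
position: [0.5695, -0.1203, 0.2234]
ee_rot: [-0.146, -3.138, 0.002]
force: [-3.7, -2.6, 2.2]
width: 0.003
gripper_force: 1.9
```

Run:
```python
from h import *
st();e=cam('scene');im2=e['image'];h2=cv2.cvtColor(im2,cv2.COLOR_RGB2HSV);H,S,V=[h2[...,i].astype(int) for i in range(3)]
m=np.zeros(H.shape,bool);m[190:260,230:300]=True
b=m&(H>100)&(H<130)&(S>120)&(V>50);ys,xs=np.nonzero(b);P=np.array([onz(e,x,y,0.235) for x,y in zip(xs,ys)])
m=P[:,:2].mean(0);u,sv,vt=np.linalg.svd(P[:,:2]-m);t=(P[:,:2]-m)@vt[0];print('lever mid',m,'dir',vt[0],t.min(),t.max(),len(P))
cv2.imwrite('pics/c3.png',cv2.resize(im2[160:300,200:380],(514,400),interpolation=2)[:,:,::-1])
```

```text
t 4.93 p [ 569.5 -120.3  223.4] theta 174.7 F [-3.7 -2.6  2.2] w 0.003 q [ 0.64  0.47 -0.75  1.64  0.35  1.16  1.28]
lever mid [ 0.59144138 -0.10876169] dir [0.00841368 0.9999646 ] -0.0315975180980761 0.03185298232690298 122
```

View pics/c3.png

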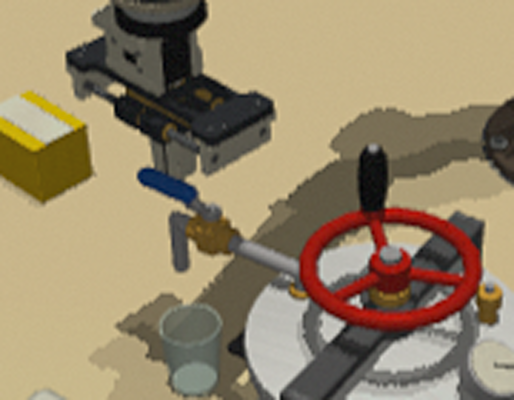

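Emit:
{"name": "drive_tool", "arguments": {"steps": [[1,1.2,0,0,0],[1,1.2,0,0,0],[1,0,0,0,0]]}}

```text
clock: 5.23
position: [0.571, -0.1197, 0.2229]
ee_rot: [-0.146, -3.136, 0.003]
force: [-8.4, -4.1, 5.3]
width: 0.005
gripper_force: 4.5
```

Emit:
{"name": "drive_tool", "arguments": {"steps": [[1,1.2,0,0,0],[1,1,0,0,0],[1,0,0,0,0]]}}

```text
clock: 5.48
position: [0.5714, -0.1198, 0.2227]
ee_rot: [-0.146, -3.132, 0.004]
force: [-16.1, -3.5, 11.3]
width: 0.003
gripper_force: 8.7
```

Lever is on its stop (16 N and rising, no more travel). Now I'll back off, rise, and swing to behind the handle, turning the tool so a finger back faces the push direction.

Emit:
{"name": "drive_tool", "arguments": {"steps": [[1,-8,0,0,0],[1,-30,0,0,0],[1,0,0,40,0],[1,0,0,40,0],[1,0,0,40,0],[1,0,0,20,-0.12],[1,-2,12,0,-0.12],[1,-2,12,0,-0.12],[1,-2,12,0,-0.12],[1,-2,12,0,-0.12],[1,-2,12,0,-0.12],[1,-2,12,0,-0.12],[1,-2,12,0,-0.12],[1,-2,12,0,-0.12],[1,-2,12,0,-0.12],[1,-2,12,0,-0.12],[1,-2,12,0,-0.12],[1,-2,12,0,-0.12],[1,-2,12,0,-0.12],[1,-2,12,0,-0.12]]}}

```text
clock: 7.15
position: [0.5085, 0.0507, 0.3631]
ee_rot: [2.553, 1.831, 0.003]
force: [-0.1, -0.0, -1.0]
width: 0.003
gripper_force: 0.0
```

Emit:
{"name": "drive_tool", "arguments": {"steps": [[1,-2,12,0,-0.12],[1,-2,12,0,-0.12],[1,-2,12,0,-0.12],[1,-2,12,0,-0.12],[1,-3,9,0,0],[1,0,0,0,0],[1,0,0,0,0]]}}

```text
clock: 7.73
position: [0.4973, 0.1068, 0.3629]
ee_rot: [2.908, 1.188, 0.001]
force: [0.9, -0.4, 0.3]
width: 0.009
gripper_force: 0.0
```

Run:
```python
from h import *
st();e=cam('scene');im2=e['image']
cv2.imwrite('pics/c4.png',cv2.resize(im2[150:310,220:420],(600,480),interpolation=2)[:,:,::-1])
h2=cv2.cvtColor(im2,cv2.COLOR_RGB2HSV);H,S,V=[h2[...,i].astype(int) for i in range(3)]
m=np.zeros(H.shape,bool);m[190:260,230:300]=True
b=m&(H>100)&(H<130)&(S>120)&(V>50);ys,xs=np.nonzero(b);P=np.array([onz(e,x,y,0.235) for x,y in zip(xs,ys)])
m=P[:,:2].mean(0);u,sv,vt=np.linalg.svd(P[:,:2]-m);t=(P[:,:2]-m)@vt[0];print('lever mid',m,'dir',vt[0],t.min(),t.max(),len(P))
```

```text
t 7.73 p [497.3 106.8 362.9] theta 44.5 F [ 0.9 -0.4  0.3] w 0.009 q [ 0.13  0.21 -0.55  1.59  0.11  1.38 -1.22]
lever mid [ 0.59276643 -0.10893645] dir [-0.00724124  0.99997378] -0.03234440673174451 0.03276301263688698 127
```

View pics/c4.png

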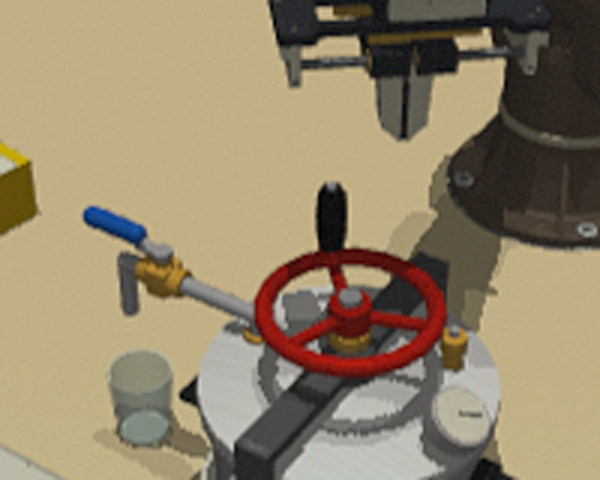

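Emit:
{"name": "drive_tool", "arguments": {"steps": [[1,0,0,-35,0],[1,0,0,-35,0],[1,0,0,-19,0],[1,0,0,0,0]]}}

```text
clock: 8.12
position: [0.4954, 0.1042, 0.2697]
ee_rot: [-2.91, -1.181, 0.011]
force: [-0.4, -1.0, 0.4]
width: 0.006
gripper_force: 0.0
```

```bash
cat > orb.py <<'E'
import sys
from h import *
# args: phi0 phi1 n sign(+1: +y face,-1: -y face) gap ratio
f0,f1,n,s,z=float(sys.argv[1]),float(sys.argv[2]),int(sys.argv[3]),int(sys.argv[4]),float(sys.argv[5])
o,th=st();p=o['position'][:2]*1000;C=np.array([573,119.]);dz=round(float(z-o['position'][2]*1000),1)
rows=[]
for a in np.linspace(f0,f1,n):
    ar=np.radians(a);u=np.array([np.cos(ar),np.sin(ar)]);t=np.array([-u[1],u[0]])
    q=C+66*u-t*31;T=a+90+90*s
    dt=(T-th+180)%360-180
    rows.append([1,*(round(float(x),1) for x in q-p),dz,round(float(np.radians(dt)),3)]);p=q;th=T;dz=0
print(rows,p)
E
python3 orb.py -135 -55 17 1 274
```

```text
t 8.12 p [495.4 104.2 269.7] theta 44.2 F [-0.4 -1.   0.4] w 0.006 q [ 0.12  0.26 -0.54  1.75  0.14  1.17 -1.26]
[[1, 9.0, -9.9, 4.3, 0.014], [1, 2.4, -5.9, 0, 0.087], [1, 2.9, -5.7, 0, 0.087], [1, 3.4, -5.4, 0, 0.087], [1, 3.9, -5.1, 0, 0.087], [1, 4.3, -4.7, 0, 0.087], [1, 4.7, -4.3, 0, 0.087], [1, 5.0, -3.9, 0, 0.087], [1, 5.4, -3.4, 0, 0.087], [1, 5.6, -3.0, 0, 0.087], [1, 5.9, -2.5, 0, 0.087], [1, 6.1, -1.9, 0, 0.087], [1, 6.2, -1.4, 0, 0.087], [1, 6.3, -0.8, 0, 0.087], [1, 6.4, -0.3, 0, 0.087], [1, 6.4, 0.3, 0, 0.087], [1, 6.3, 0.8, 0, 0.087]] [585.46233143  47.15509555]
```

Emit:
{"name": "drive_tool", "arguments": {"steps": [[1,3.5,-6.2,0,0.014],[1,3.5,-6.2,0,0],[1,2.4,-5.9,0,0.087],[1,2.9,-5.7,0,0.087],[1,3.4,-5.4,0,0.087]]}}

```text
clock: 8.53
position: [0.5132, 0.0769, 0.2752]
ee_rot: [-2.718, -1.575, -0.001]
force: [-3.6, 2.8, 1.3]
width: 0.008
gripper_force: 2.3
```

Emit:
{"name": "drive_tool", "arguments": {"steps": [[1,3.9,-5.1,0,0.087],[1,4.3,-4.7,0,0.087],[1,4.7,-4.3,0,0.087],[1,5.0,-3.9,0,0.087],[1,5.4,-3.4,0,0.087],[1,5.6,-3.0,0,0.087],[1,5.9,-2.5,0,0.087],[1,6.1,-1.9,0,0.087],[1,6.2,-1.4,0,0.087],[1,6.3,-0.8,0,0.087],[1,6.4,-0.3,0,0.087],[1,6.4,0.3,0,0.087],[1,6.3,0.8,0,0.087],[1,0,0,0,0]]}}

```text
clock: 9.7
position: [0.587, 0.0451, 0.275]
ee_rot: [1.454, 2.783, 0.0]
force: [-2.1, -1.2, 1.9]
width: 0.003
gripper_force: 1.2
```

```bash
python3 orb.py -50 45 20 1 274; python3 -c "
from h import *
e=cam('scene');cv2.imwrite('pics/c5.png',cv2.resize(e['image'][150:310,220:420],(500,400),interpolation=2)[:,:,::-1])"
```

```text
t 9.7 p [587.   45.1 275. ] theta 124.8 F [-2.1 -1.2  1.9] w 0.003 q [ 0.35  0.44 -0.76  1.55  0.32  1.27  0.16]
[[1, 4.7, 3.4, -1.0, 0.09], [1, 6.1, 1.9, 0, 0.087], [1, 5.9, 2.4, 0, 0.087], [1, 5.7, 2.9, 0, 0.087], [1, 5.4, 3.4, 0, 0.087], [1, 5.1, 3.9, 0, 0.087], [1, 4.7, 4.3, 0, 0.087], [1, 4.3, 4.7, 0, 0.087], [1, 3.9, 5.0, 0, 0.087], [1, 3.4, 5.4, 0, 0.087], [1, 3.0, 5.6, 0, 0.087], [1, 2.5, 5.9, 0, 0.087], [1, 1.9, 6.1, 0, 0.087], [1, 1.4, 6.2, 0, 0.087], [1, 0.8, 6.3, 0, 0.087], [1, 0.3, 6.4, 0, 0.087], [1, -0.3, 6.4, 0, 0.087], [1, -0.8, 6.3, 0, 0.087], [1, -1.4, 6.2, 0, 0.087], [1, -1.9, 6.1, 0, 0.087]] [641.58935778 143.74873734]
```

View pics/c5.png

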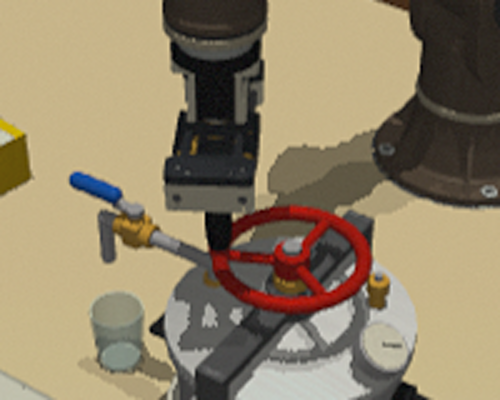

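The handle has followed round to the vent side of the wheel, at about (218,235) in the crop, under light force. I'll carry on.

Emit:
{"name": "drive_tool", "arguments": {"steps": [[1,4.7,2.4,0,0.09],[1,6.1,1.9,0,0.087],[1,5.9,2.4,0,0.087],[1,5.7,2.9,0,0.087],[1,5.4,3.4,0,0.087],[1,5.1,3.9,0,0.087],[1,4.7,4.3,0,0.087],[1,4.3,4.7,0,0.087],[1,3.9,5.0,0,0.087],[1,3.4,5.4,0,0.087]]}}

```text
clock: 10.58
position: [0.6356, 0.0812, 0.2748]
ee_rot: [0.147, 3.136, -0.003]
force: [-0.8, -5.0, 4.2]
width: 0.005
gripper_force: 2.5
```

Emit:
{"name": "drive_tool", "arguments": {"steps": [[1,3.0,5.6,0,0.087],[1,2.5,5.9,0,0.087],[1,1.9,6.1,0,0.087],[1,1.4,6.2,0,0.087],[1,0.8,6.3,0,0.087],[1,0.3,6.4,0,0.087],[1,-0.3,6.4,0,0.087],[1,-0.8,6.3,0,0.087],[1,-1.4,6.2,0,0.087],[1,-1.9,6.1,0,0.087],[1,0,0,0,0]]}}

```text
clock: 11.5
position: [0.6409, 0.1448, 0.2749]
ee_rot: [-1.192, 2.904, -0.001]
force: [2.8, -2.2, 3.7]
width: 0.007
gripper_force: 1.8
```

```bash
python3 orb.py 50 60 3 1 275
```

```text
t 11.5 p [640.9 144.8 274.9] theta -135.4 F [ 2.8 -2.2  3.7] w 0.007 q [ 0.31  0.69 -1.12  1.36  0.62  1.46  1.57]
[[1, -1.7, 4.8, 0.1, 0.094], [1, -2.9, 5.7, 0, 0.087], [1, -3.4, 5.4, 0, 0.087]] [632.84678752 160.65767665]
```

Emit:
{"name": "drive_tool", "arguments": {"steps": [[1,7,-7,0,0],[1,8,-8,0,-0.122],[1,0,0,0,-0.122],[1,0,0,0,-0.122],[1,0,0,0,-0.122],[1,0,0,0,-0.122],[1,0,0,0,-0.122],[1,0,0,0,-0.122],[1,0,0,0,-0.122],[1,0,0,0,-0.122],[1,0,0,0,-0.122],[1,0,0,0,-0.122],[1,0,0,0,-0.122],[1,0,0,0,-0.122],[1,0,0,0,-0.122],[1,0,0,0,-0.122],[1,0,0,0,-0.122],[1,0,0,0,-0.122],[1,0,0,0,-0.122],[1,0,0,0,-0.122]]}}

```text
clock: 13.17
position: [0.6556, 0.1285, 0.2738]
ee_rot: [-2.199, -2.243, -0.0]
force: [0.2, -0.0, 0.7]
width: 0.005
gripper_force: 0.0
```

Emit:
{"name": "drive_tool", "arguments": {"steps": [[1,0,0,0,-0.122],[1,0,0,0,-0.122],[1,0,0,0,-0.122],[1,0,0,0,-0.122],[1,0,0,0,-0.122],[1,0,0,0,-0.122],[1,0,0,0,-0.122],[1,0,0,0,0],[1,0,0,0,0]]}}

```text
clock: 13.92
position: [0.6555, 0.1289, 0.2738]
ee_rot: [2.924, 1.148, 0.0]
force: [-0.1, -0.3, 0.3]
width: 0.002
gripper_force: 0.0
```

```bash
python3 orb.py 45 130 18 -1 275; python3 -c "
from h import *
e=cam('scene');cv2.imwrite('pics/c6.png',cv2.resize(e['image'][150:310,220:420],(500,400),interpolation=2)[:,:,::-1])"
```

```text
t 13.92 p [655.5 128.9 273.8] theta 42.9 F [-0.1 -0.3  0.3] w 0.002 q [-0.03  0.51 -0.39  1.36  0.2   1.31 -1.25]
[[1, -13.9, 14.8, 1.2, 0.037], [1, -2.4, 5.9, 0, 0.087], [1, -2.9, 5.7, 0, 0.087], [1, -3.4, 5.4, 0, 0.087], [1, -3.9, 5.1, 0, 0.087], [1, -4.3, 4.7, 0, 0.087], [1, -4.7, 4.3, 0, 0.087], [1, -5.0, 3.9, 0, 0.087], [1, -5.4, 3.4, 0, 0.087], [1, -5.6, 3.0, 0, 0.087], [1, -5.9, 2.5, 0, 0.087], [1, -6.1, 1.9, 0, 0.087], [1, -6.2, 1.4, 0, 0.087], [1, -6.3, 0.8, 0, 0.087], [1, -6.4, 0.3, 0, 0.087], [1, -6.4, -0.3, 0, 0.087], [1, -6.3, -0.8, 0, 0.087], [1, -6.2, -1.4, 0, 0.087]] [554.3233955  189.48534915]
```

View pics/c6.png

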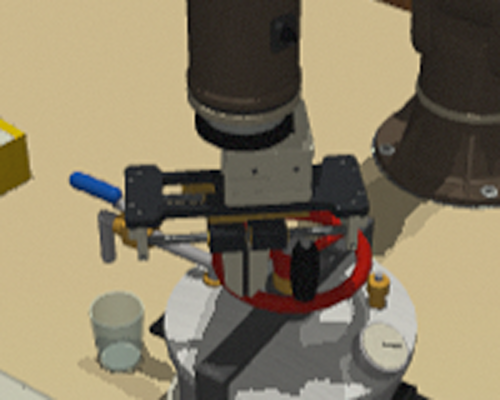

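The handle is now on the far side at about (303,270) in the crop, just ahead of the fingers at (243,272). Half a turn is done and the lever is still open. Second half now.

Emit:
{"name": "drive_tool", "arguments": {"steps": [[1,-7,7.4,0,0.037],[1,-6.9,7.4,0,0],[1,-2.4,5.9,0,0.087],[1,-2.9,5.7,0,0.087],[1,-3.4,5.4,0,0.087],[1,-3.9,5.1,0,0.087],[1,-4.3,4.7,0,0.087],[1,-4.7,4.3,0,0.087],[1,-5.0,3.9,0,0.087]]}}

```text
clock: 14.72
position: [0.6149, 0.18, 0.2741]
ee_rot: [2.402, 2.023, 0.003]
force: [5.2, -1.8, -0.3]
width: 0.005
gripper_force: 2.3
```

Emit:
{"name": "drive_tool", "arguments": {"steps": [[1,-5.4,3.4,0,0.087],[1,-5.6,3.0,0,0.087],[1,-5.9,2.5,0,0.087],[1,-6.1,1.9,0,0.087],[1,-6.2,1.4,0,0.087],[1,-6.3,0.8,0,0.087],[1,-6.4,0.3,0,0.087],[1,-6.4,-0.3,0,0.087],[1,-6.3,-0.8,0,0.087],[1,-6.2,-1.4,0,0.087],[1,0,0,0,0]]}}

```text
clock: 15.63
position: [0.5528, 0.1917, 0.2744]
ee_rot: [1.324, 2.848, 0.003]
force: [2.3, 1.5, 0.5]
width: 0.004
gripper_force: 1.3
```

```bash
python3 orb.py 135 205 15 -1 276
```

```text
t 15.63 p [552.8 191.7 274.4] theta 130.1 F [2.3 1.5 0.5] w 0.004 q [ 0.12  0.45 -0.79  1.56  0.32  1.27 -0.02]
[[1, -4.5, -4.1, 1.6, 0.085], [1, -5.9, -2.4, 0, 0.087], [1, -5.7, -2.9, 0, 0.087], [1, -5.4, -3.4, 0, 0.087], [1, -5.1, -3.9, 0, 0.087], [1, -4.7, -4.3, 0, 0.087], [1, -4.3, -4.7, 0, 0.087], [1, -3.9, -5.0, 0, 0.087], [1, -3.4, -5.4, 0, 0.087], [1, -3.0, -5.6, 0, 0.087], [1, -2.5, -5.9, 0, 0.087], [1, -1.9, -6.1, 0, 0.087], [1, -1.4, -6.2, 0, 0.087], [1, -0.8, -6.3, 0, 0.087], [1, -0.3, -6.4, 0, 0.087]] [500.08251994 119.20273612]
```

Emit:
{"name": "drive_tool", "arguments": {"steps": [[1,-4.5,-3,0,0.085],[1,-5.9,-2.4,0,0.087],[1,-5.7,-2.9,0,0.087],[1,-5.4,-3.4,0,0.087],[1,-5.1,-3.9,0,0.087],[1,-4.7,-4.3,0,0.087],[1,-4.3,-4.7,0,0.087],[1,-3.9,-5.0,0,0.087],[1,-3.4,-5.4,0,0.087],[1,-3.0,-5.6,0,0.087],[1,-2.5,-5.9,0,0.087],[1,-1.9,-6.1,0,0.087],[1,-1.4,-6.2,0,0.087],[1,-0.8,-6.3,0,0.087],[1,-0.3,-6.4,0,0.087],[1,0,0,0,0]]}}

```text
clock: 16.97
position: [0.5008, 0.1189, 0.2741]
ee_rot: [-0.666, 3.07, 0.001]
force: [-1.0, 3.2, 2.1]
width: 0.001
gripper_force: 1.6
```

```bash
cat > han.py <<'E'
from h import *
st();e=cam('scene');im=e['image'].astype(int)
im0=cv2.cvtColor(cv2.imread('pics/scene0.png'),cv2.COLOR_BGR2RGB)
C=np.array([.573,.119]);C3=np.r_[C,.287]
for a in(-135,-145,-155): print(a,proj(e,np.r_[C+.066*np.array([np.cos(np.radians(a)),np.sin(np.radians(a))]),.287]))
b=np.hstack([cv2.resize(x.astype(np.uint8)[180:290,280:390],(400,400),interpolation=2) for x in(im0,im)])
import sys;cv2.imwrite('pics/'+sys.argv[1],b[:,:,::-1])
E
python3 han.py c7.png; python3 orb.py 210 225 4 -1 275
```

```text
t 16.97 p [500.8 118.9 274.1] theta -155.5 F [-1.   3.2  2.1] w 0.001 q [ 0.5   0.44 -1.15  1.71  0.42  1.27  1.26]
-135 [332.37970752 221.54641656]
-145 [337.32188756 221.43799945]
-155 [342.25012356 221.83779773]
t 17.02 p [500.8 119.2 274. ] theta -155.8 F [-0.7  3.   2.9] w 0.002 q [ 0.5   0.44 -1.15  1.71  0.42  1.27  1.25]
[[1, -0.4, -6.3, 1.0, 0.101], [1, 0.8, -6.3, 0, 0.087], [1, 1.4, -6.2, 0, 0.087], [1, 1.9, -6.1, 0, 0.087]] [504.41064222  94.25126266]
```

View pics/c7.png

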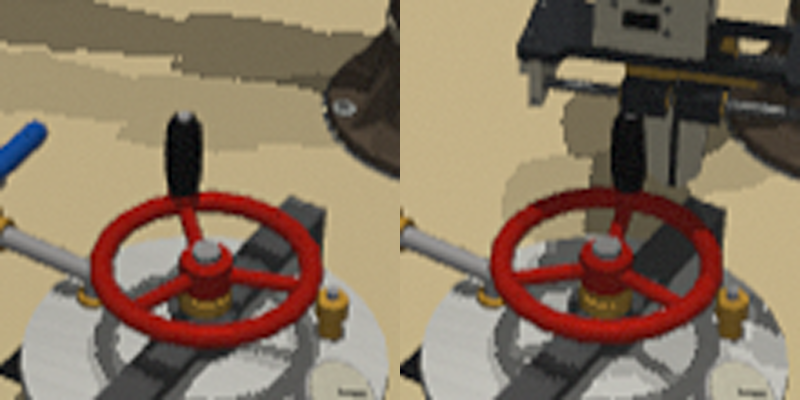

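Handle start pixel x≈330, now ≈342.7, which at about 0.49 px/deg leaves roughly 25°. I'll push most of it and look again.

Emit:
{"name": "drive_tool", "arguments": {"steps": [[1,2.2,-6.4,0,0.044],[1,2.2,-6.4,0,0.044],[1,3.5,-5.8,0,0.044],[1,1.8,-3,0,0.03],[1,0,0,0,0]]}}

```text
clock: 17.43
position: [0.5108, 0.0975, 0.2738]
ee_rot: [0.905, -3.008, -0.001]
force: [-2.3, 2.4, 2.2]
width: 0.011
gripper_force: 1.5
```

```bash
cat > mea.py <<'E'
from h import *
# handle column: dark pixels above the rim, in first and present picture
st();im=cam('scene')['image']
im0=cv2.cvtColor(cv2.imread('pics/scene0.png'),cv2.COLOR_BGR2RGB)
for x in(im0,im):
    V=x.max(2)
    for r in(214,218,222,226,230):
        c=np.nonzero(V[r,318:352]<40)[0]+318;print(r,c.min() if len(c) else None,c.max() if len(c) else None,len(c),end=' | ')
    # red spoke/rim silhouette for reference
    print()
E
python3 mea.py
```

```text
t 17.43 p [510.8  97.5 273.8] theta -146.5 F [-2.3  2.4  2.2] w 0.011 q [ 0.55  0.46 -1.17  1.69  0.44  1.29  1.44]
214 326 334 9 | 218 326 334 9 | 222 326 334 9 | 226 326 334 9 | 230 326 333 8 | 
214 328 345 10 | 218 328 346 12 | 222 328 345 10 | 226 328 345 10 | 230 329 336 8 |
```

Emit:
{"name": "drive_tool", "arguments": {"steps": [[1,2.2,-3.3,0,0],[1,0,0,0,0]]}}

```text
clock: 17.65
position: [0.5129, 0.094, 0.2737]
ee_rot: [0.906, -3.008, -0.0]
force: [-2.5, 3.7, 2.7]
width: 0.004
gripper_force: 1.9
```

```bash
python3 mea.py
```

```text
t 17.65 p [512.9  94.  273.7] theta -146.5 F [-2.5  3.7  2.7] w 0.004 q [ 0.55  0.46 -1.17  1.69  0.44  1.29  1.44]
214 326 334 9 | 218 326 334 9 | 222 326 334 9 | 226 326 334 9 | 230 326 333 8 | 
214 327 344 11 | 218 326 344 11 | 222 326 344 12 | 226 327 344 11 | 230 327 334 8 |
```

Emit:
{"name": "drive_tool", "arguments": {"steps": [[1,-4,6,0,0],[1,-10,12,0,0],[1,-10,0,0,0],[1,0,0,30,0],[1,0,0,40,0],[1,0,0,40,0],[1,-30,0,0,0],[1,-30,0,0,0],[1,-10,0,0,0],[1,0,0,0,0],[1,0,0,0,0]]}}

```text
clock: 18.62
position: [0.4183, 0.1115, 0.3838]
ee_rot: [-0.908, 3.007, -0.005]
force: [0.4, 0.7, -0.7]
width: 0.006
gripper_force: 0.0
```

```bash
python3 mea.py; python3 han.py c8.png; python3 -c "
from h import *
e=cam('scene','s9.png')"
```

```text
t 18.62 p [418.3 111.5 383.8] theta -146.4 F [ 0.4  0.7 -0.7] w 0.006 q [ 0.71  0.16 -1.22  1.67  0.16  1.42  1.63]
214 326 334 9 | 218 326 334 9 | 222 326 334 9 | 226 326 334 9 | 230 326 333 8 | 
214 327 335 9 | 218 326 335 10 | 222 326 335 10 | 226 327 334 8 | 230 327 333 7 | 
t 18.67 p [419.  111.4 383.7] theta -146.4 F [ 0.9 -0.8 -0.1] w 0.006 q [ 0.71  0.17 -1.22  1.67  0.16  1.42  1.63]
-135 [332.37970752 221.54641656]
-145 [337.32188756 221.43799945]
-155 [342.25012356 221.83779773]
```

View pics/s9.png

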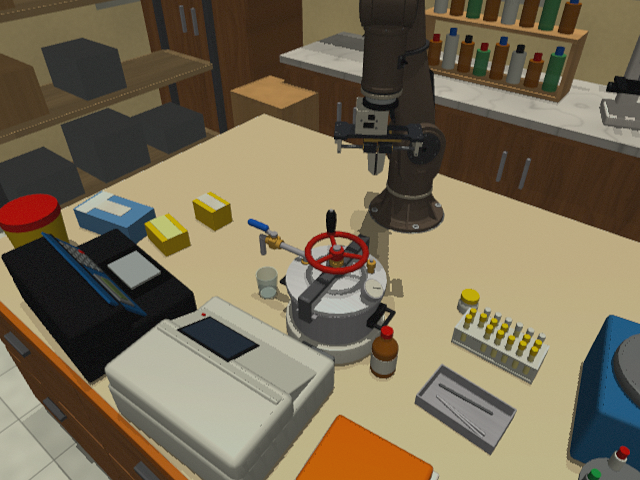

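The handle is back at (330,222) within about 1 px (about 2°). The lever lies along the pipe at (258,225), all loose items are where they were, and the hand is clear.

```bash
python3 -c "
from h import *
print(arm.sign_off())"
```

```text
the job is handed in; nothing more can be done
None
```

The vent lever is open against its stop, the wheel has been turned one full turn to within about 2° as seen by camera, nothing else on the bench was disturbed, and the hand is clear; the job is handed in, but the sign-off returned no verdict.

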